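Refit the cartridge-bay cover of a portable stove

ROBOT

A 6-joint arm with a two-finger parallel gripper is mounted at the origin on the work surface. World frame = base frame: x ahead of the robot, y to its left, z up, the work surface at z = 0. Lengths are in m, angles in rad, forces in N, time in s.
With the tool pointing down it reaches from about 0.425 to 0.95 m from the base axis. Payload 3.5 kg.
Tool frame: the origin (TCP) lies midway between the tips of the shut fingers; the grasp point (between the pads) lies 19 mm behind it; z points along the fingers, x is the direction in which the jaws open and shut, and the axes are right-handed (so a half turn about z gives the same grasp; the last joint's range is limited). The gripper opens to 85 mm and grips with 20 to 120 N. Pads are 22 mm wide; open, the fingers measure 114 mm over their backs; the gripper's body (76 mm by 85 mm) begins 54 mm behind the grasp point. The pads swing forward as they close: fully open they stand 13 mm farther back than shut.
Start: joints at [-1.486, 0.286, 1.577, -0, 1.279, -0.15], TCP at [0.157, -0.656, 0.206] pointing down, gripper open.
Joint ranges: [-2.77, 2.77], [-0.9, 2.22], [0.21, 2.48], [-1.53, 4.67], [0.24, 2.81], [-2.84, 2.84]. Speed limits (rad/s): [2.79, 2.79, 3.14, 3.14, 3.14, 3.14].

INTERFACE

Orientations are given as a unit quaternion [x, y, z, w].
In Python, from plant import readout, optics, ctrl gives the robot as it stands. The module is installed in compiled form; this text tells all that it offers.
- The arm moves only by the shell command python3 -m crank 'ROWS' [OPENING] [FORCE]. ROWS is text: rows parted by semicolons, each of 6 numbers parted by spaces: the shift along the tool's x, y, z in mm, then the turn, a rotation vector about the tool's x, y, z in rad. In form: dx dy dz ax ay az; .... A call has 1 to 5 rows; each row shifts and turns the commanded pose from where the row before left it, along the tool's axes as they then stand; what a row does not reach is not made up. A row lasts 1/8 s, in which the tool goes at most 62.5 mm and 10.7 degrees, less where a joint would pass 70% of its speed; a pose out of reach is approached as far as the arm can. A call is refused whole if a number of a shift passes 62.5 or a number of a turn 0.188, either way. A call with a gripper value outside its range is refused whole. OPENING is the opening, from -1 (shut) to 1 (fully open), set as the call begins (- or left out, the last holds). The fingers move at their own pace and stop on an object; FORCE is the grip in N (left out, the last holds). Time passes only in rows, so rows that do not move let the fingers close. It gives the time, the measured TCP pose, the force and the opening at its end, in the units of the state.
- readout.get_state(): the state, without advancing time (a new reading comes with each control period).
- optics.read_camera(name): name is "scene" or "top" or "wrist"; returns the picture (400x640x3 uint8, red, green, blue); there is no depth.
- optics.calibration(name): a dict with "mtx" (3x3 intrinsics, pixels), "rvec" (rotation vector, rad) and "tvec" (3), from world to camera coordinates, as OpenCV has them; the wrist camera has in their place "tool_from_camera" (4x4, takes a point from camera to tool coordinates, whose origin is the TCP and whose axes are the tool frame's). Camera axes: x right, y down, z forward; pixel columns grow to the right and rows downward; lengths in m; the calibration is good to about 2 mm. A picture is of the moment at which its call begins: read the wrist's pose just before it. calibration takes no time and is no camera call.
- ctrl.sign_off(): hands the job in, once; it reports no verdict.
Trained networks look in the newest picture that a camera, given by its name, has taken for a name from the list of things; names that differ only in an ending like _2 or _b are one class to them, and where a whole thing is asked for, a point or a joint stands for the part that bears it (a point fixed in the world has none). Each returns a list of dicts, best first, with "p" (0 to 1); they miss things now and then, are a little off and sometimes report something else, mostly with a low value. They report only what shows in the picture. A call takes as long as a camera call. They do not tell look-alikes from the thing itself.
- optics.recognise(camera, thing): "xy" ([column, row] as shares, 0 to 1, of the picture: columns of its width, rows of its height, amid what is visible of it).
The state is a dict: "time": time; "qpos": joint angles; "dq": joint speeds; "joint_efforts": joint torques, N m; "eef_pos": TCP position; "tcp_rot": TCP orientation; "contact_force": force on the tool from outside, world axes, zero at the start; "wrist_torque": the same for the moment, N m; "opening": opening from 0.0 (shut) to 1.0 (fully open).
Only numpy, scipy, OpenCV 4.12 (cv2) and the standard library are available. Lean on these libraries where they do the work, as an engineer would, in place of code of your own. Each camera call takes 0.05 s, during which the arm holds its last target.

TASK

The display stove's orange cartridge-bay cover is lying on the counter. Put it back on: hold it tilted, hook its lip under the yellow ledge of the bay, swing it down and press its free end gently until the red sprung catch snaps over it, so that it lies fully home and flush. Never push or press the cover hard, leave the griddle, mug and spare cartridge where they are, and let go at the end.

Things in the scene. Friction and masses are not known exactly. Their poses are not given: they have to be found in the camera images.
- cover_grip (a point): middle of the black grip rib (14 mm thick along x, 60 long along y, 28 tall) on the loose orange cover (about 180 g, starts lying flat, right way up): half-way up the rib, 14 mm over the panel's top, 28 over the underside. x: lip end to free end; z: up out of the panel. From here the panel (100 wide, 14 thick) runs from x = -63 to +57 mm.
- cover_lip (a point): middle of the bottom edge of the cover's lip: on the underside, 75 mm along -x and 28 mm below cover_grip. The lip is level with the underside, 5 mm thick, 88 mm wide and sticks 12 mm out of the panel. Axes as cover_grip.
- cover_tab (a point): middle of the bottom edge of the cover's tab at the free end: on the underside, 65 mm along +x and 28 mm below cover_grip. The tab is level with the underside, 6 mm thick, 90 mm wide and sticks 8 mm out of the panel. Axes as cover_grip.
- bay (a point): middle of the bay in the black stove (fixed), at nominal seat height, 68 mm over the counter; x from ledge to catch, y to the burner, z up. The cover is home with its underside on the seat, cover_grip 28 mm over it, axes agreeing. Side walls at y = -53 and +53 mm, 14 mm tall. Stove top: 14 mm over this point, x from -125 to +125, y from -74 to +263 mm.
- bay_ledge (a point): nominal middle of the yellow ledge's free edge, on its underside: x = -65 mm from bay, 10 mm over the seat. Ledge 4 mm thick, hollow 16 mm deep. Ledge, walls, seat and catch are one frame, screwed in anywhere within 5 mm either way along the bay's x and 8 mm up or down of all listed numbers. Readings do not show this: feel seat and ledge with the lip, lightly.
- bay_end (a point): nominal foot of the end wall beside the catch, at seat height: x = +66 mm from bay, 14 mm tall, shifting with the frame. The cover, 140 mm from lip to tab, once home has about 1 mm of play each way along x between ledge and end wall, and 3 mm each way along y.
- catch (a joint): red sprung catch, 50 mm wide, at the bay's +x end: 0 = forward, grows (m) as pushed back along +x, to 0.009. Slope leaning over the seat: lower edge at x = +60 mm, 7 mm up, top 22 mm up. The hooked cover's tab rests on it at a tilt of about 0.1 rad; pressing the panel's free end down with 5 to 15 N moves it back some 3 mm until it snaps over the tab. Over 20 N is too hard.
- griddle_mid (a point): round black griddle, 170 mm across, 20 mm tall, with two loop handles, on the burner: bystander, its top 54 mm over bay, its rim about 80 mm along +y from bay; point at its centre, half-way up
- mug_mid (a point): blue mug, 80 mm across, 75 mm tall: bystander; point at its centre, half-way up
- spare_mid (a point): green spare cartridge, 66 mm across, 170 mm tall, standing: bystander; point at its centre, half-way up
Mind the look-alikes: they are no part of the job. There is more than one size of the part that bears cover_grip; the job needs the middle-sized.

How it is judged:
At the end, for the whole second after the job is handed in: The cover lies flush in the bay frame, right way round: on its seat wherever the frame stands (cover_grip 17.5 to 38.5 mm over the nominal seat), tilted less than 2 degrees, its lip under the ledge, and the catch sprung forward over its tab (within 1.5 mm of fully forward); released and at rest (z of cover_grip in the frame of bay between 0.0175 and 0.0385 m and x of cover_grip in the frame of bay between -0.009 and 0.009 m and y of cover_grip in the frame of bay between -0.005 and 0.005 m and x of cover_lip in the frame of bay below -0.064 m and angle between cover_grip's own z axis and vertical below 0.035 rad and angle between the x axis of cover_grip and the x axis of bay, either way round below 0.08 rad and value of joint catch below 0.0015 m and velocity of joint catch below 0.02 m/s); the robot touches nothing.
It fails at once if the cover is pushed or pressed on the stove with more than 22 N (contact force between cover and stove above 22 N).
It fails at once if the fingers press on the stove itself with more than 25 N (contact force between the fingers and stove above 25 N).
It fails at once if the griddle is moved by more than 20 mm (distance of griddle_mid from where it was at the start of the episode above 0.02 m).
It fails at once if the mug is moved by more than 20 mm (distance of mug_mid from where it was at the start of the episode above 0.02 m).
It fails at once if the spare cartridge is moved by more than 20 mm (distance of spare_mid from where it was at the start of the episode above 0.02 m).
It also fails if it takes over 54 s, if anything falls off the work surface, if the arm or the gripper's body presses on something with over 40 N, if the wrist force passes 120 N, or if a joint passes its speed limit or range.

## Working session

There is one attempt and no reset: what is moved stays moved. The work goes in short steps, Python scripts to look and compute and a shell command to move; the robot and the scene stay as the last step left them, time stands still between calls to the robot, and variables do not carry over. Pictures are saved under pics/ and viewed, and the job is handed in when it is done.

```bash
mkdir -p pics; ls; python3 - <<'E'
from plant import readout, optics
import cv2
print(readout.get_state())
for n in ["scene","top","wrist"]:
    im=optics.read_camera(n); cv2.imwrite(f"pics/{n}0.png",im[:,:,::-1])
    print(n,optics.calibration(n))
E
```

```text
pics
{'time': 0.0, 'qpos': array([-1.48598050e+00,  2.87218311e-01,  1.57815915e+00,  6.64360996e-06,
        1.27857343e+00, -1.50010875e-01]), 'dq': array([ 0.00050491, -0.00029864,  0.00012779,  0.0003935 , -0.00030998,
        0.00042473]), 'joint_efforts': array([-3.04031873e-04, -4.05984235e+01, -2.92625785e+01, -1.80251327e-04,
        5.69074255e-03, -2.82363786e-06]), 'eef_pos': array([ 0.15701841, -0.65576073,  0.2043218 ]), 'tcp_rot': array([ 0.78507034, -0.6194055 , -0.00080382, -0.00086267]), 'contact_force': array([ 0.03907593,  0.21617381, -0.24158706]), 'wrist_torque': array([-0.01036516,  0.00524511,  0.00643302]), 'opening': 0.998544359847669}
scene {'mtx': array([[447.76897266,   0.        , 319.25105829],
       [  0.        , 447.76897266, 203.27329511],
       [  0.        ,   0.        ,   1.        ]]), 'rvec': array([ 1.67522641,  1.93956628, -0.72854577]), 'tvec': array([ 0.09381728, -0.27236418,  1.47758611])}
top {'mtx': array([[497.67398698,   0.        , 312.69820181],
       [  0.        , 497.67398698, 195.78269116],
       [  0.        ,   0.        ,   1.        ]]), 'rvec': array([ 2.22101176, -2.1808112 ,  0.07961792]), 'tvec': array([-0.0770574 ,  0.4372092 ,  1.16925168])}
wrist {'mtx': array([[325.52054473,   0.        , 318.93030856],
       [  0.        , 325.52054473, 200.21081075],
       [  0.        ,   0.        ,   1.        ]]), 'tool_from_camera': array([[ 9.99999707e-01,  6.92032901e-04,  3.27386391e-04,
        -2.21199265e-04],
       [-7.61205019e-04,  9.44379994e-01,  3.28855359e-01,
        -8.49346166e-02],
       [-8.15984300e-05, -3.28855512e-01,  9.44380244e-01,
        -1.68170378e-01],
       [ 0.00000000e+00,  0.00000000e+00,  0.00000000e+00,
         1.00000000e+00]])}
```

View pics/top0.png

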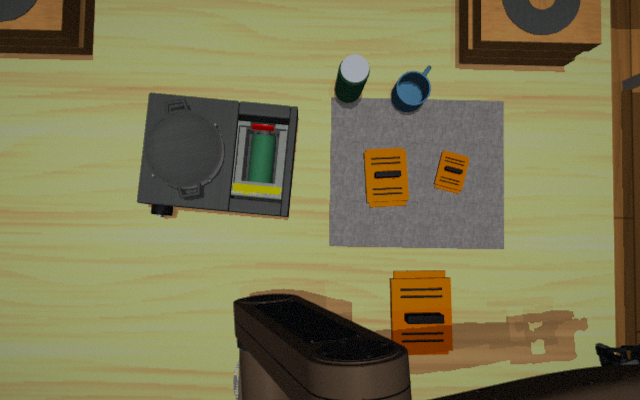

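View pics/scene0.png

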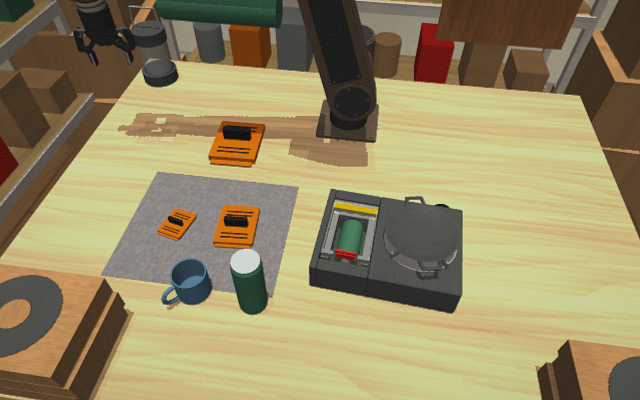

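View pics/wrist0.png

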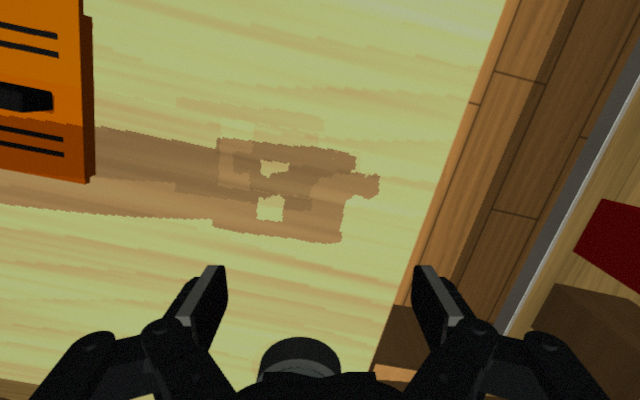

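```bash
cat > h.py <<'E'
import numpy as np, cv2
from plant import optics, readout
def cam(n):
    c=optics.calibration(n); R,_=cv2.Rodrigues(c['rvec']); return c['mtx'],R,np.array(c['tvec'])
def unproj(n,uv,z):
    K,R,t=cam(n); d=R.T@np.linalg.inv(K)@np.array([uv[0],uv[1],1.]); o=-R.T@t
    return o+d*(z-o[2])/d[2]
def proj(n,P):
    K,R,t=cam(n); p=K@(R@np.array(P)+t); return p[:2]/p[2]
E
python3 - <<'E'
from h import *
im=cv2.imread('pics/top0.png')
for n in('top','scene'):
    K,R,t=cam(n); print(n,-R.T@t)
hsv=cv2.cvtColor(im,cv2.COLOR_BGR2HSV)
m=cv2.inRange(hsv,(8,180,120),(20,255,255))
n,l,s,c=cv2.connectedComponentsWithStats(m)
for i in range(1,n):
    if s[i,4]>150:
        pts=np.argwhere(l==i)[:,::-1].astype(np.float32)
        r=cv2.minAreaRect(pts); print(s[i],r)
        print([unproj('top',p,0.0).round(4)[:2] for p in cv2.boxPoints(r)])
cv2.imwrite('pics/c1.png',cv2.resize(im[135:220,350:480],None,fx=6,fy=6,interpolation=cv2.INTER_CUBIC))
cv2.imwrite('pics/c2.png',cv2.resize(im[85:225,130:305],None,fx=4.5,fy=4.2,interpolation=cv2.INTER_CUBIC))
for q in('cover_grip','cover_lip','cover_tab','bay','bay_ledge','bay_end','catch','mug_mid','spare_mid','griddle_mid'):
    for cn in('top','scene'):
        print(q,cn,[(round(d['xy'][0]*640,1),round(d['xy'][1]*400,1),round(d['p'],2)) for d in optics.recognise(cn,q)])
E
```

```text
top [ 0.3723467  -0.05023728  1.19292639]
scene [1.18817955 0.0664236  0.921988  ]
[ 364  148   45   59 1933] ((386.1206970214844, 177.05172729492188), (58.01736068725586, 41.5751953125), 86.633544921875)
[array([ 0.5541, -0.1905]), array([ 0.5621, -0.2911]), array([ 0.4219, -0.3004]), array([ 0.4142, -0.2004])]
[435 151  34  43 829] ((451.294189453125, 171.82354736328125), (27.649057388305664, 38.32062530517578), 14.03624439239502)
[array([ 0.4658, -0.3598]), array([ 0.5566, -0.382 ]), array([ 0.5415, -0.4474]), array([ 0.4508, -0.4249])]
[ 391  271   62   75 3084] ((421.5, 308.0), (74.0, 61.0), 90.0)
[array([ 0.2629, -0.2594]), array([ 0.2653, -0.4057]), array([ 0.0909, -0.4061]), array([ 0.0889, -0.261 ])]
[403 343  50  12 332] ((427.5, 348.5), (11.0, 49.0), 90.0)
[array([ 0.094 , -0.2894]), array([ 0.0956, -0.4061]), array([ 0.0699, -0.4061]), array([ 0.0683, -0.2896])]
cover_grip top [(449.0, 171.3, 0.87), (421.8, 312.9, 0.86), (384.0, 175.2, 0.57)]
cover_grip scene [(235.7, 145.1, 0.63), (176.6, 225.8, 0.58)]
cover_lip top [(386.7, 175.6, 0.94), (448.8, 169.2, 0.64), (422.1, 311.5, 0.56)]
cover_lip scene [(175.3, 220.3, 0.71), (238.4, 228.5, 0.61), (240.1, 143.1, 0.58)]
cover_tab top [(387.0, 175.5, 0.75), (449.5, 169.4, 0.72), (421.2, 308.5, 0.61)]
cover_tab scene [(177.9, 227.5, 0.84), (238.9, 227.0, 0.76), (236.0, 147.6, 0.66)]
bay top [(241.3, 166.5, 0.72)]
bay scene [(370.4, 265.0, 0.9)]
bay_ledge top [(241.1, 161.8, 0.77), (353.0, 77.2, 0.6)]
bay_ledge scene [(372.0, 262.8, 0.6)]
bay_end top [(241.1, 162.9, 0.96)]
bay_end scene [(372.7, 262.7, 0.9)]
catch top [(265.1, 127.2, 0.54)]
catch scene [(345.0, 254.8, 0.54)]
mug_mid top [(409.3, 93.8, 0.64)]
mug_mid scene [(190.8, 282.4, 0.63)]
spare_mid top [(351.4, 77.6, 0.74)]
spare_mid scene [(246.8, 279.0, 0.93)]
griddle_mid top [(186.4, 149.3, 0.61), (385.6, 174.9, 0.39)]
griddle_mid scene [(422.8, 232.5, 0.9)]
```

```bash
python3 - <<'E'
import cv2
im=cv2.imread('pics/scene0.png')
cv2.imwrite('pics/c3.png',cv2.resize(im[190:270,140:280],None,fx=5.5,fy=5.5,interpolation=cv2.INTER_CUBIC))
E
```

```text
(no output)
```

View pics/c1.png

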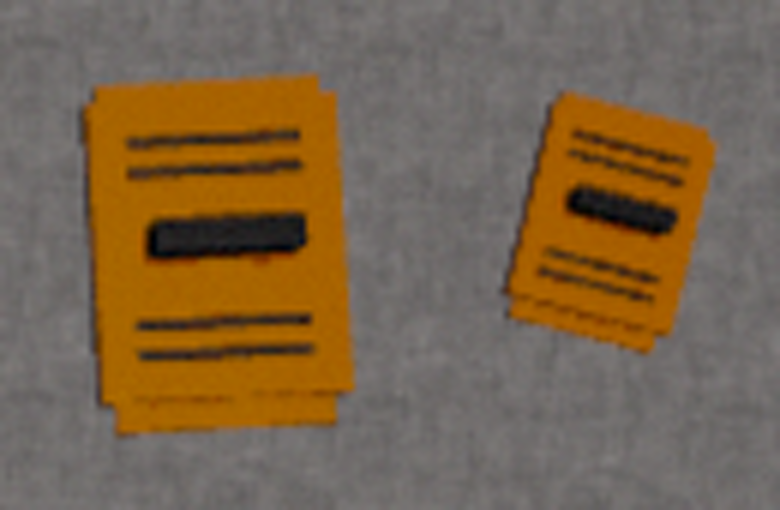

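View pics/c2.png

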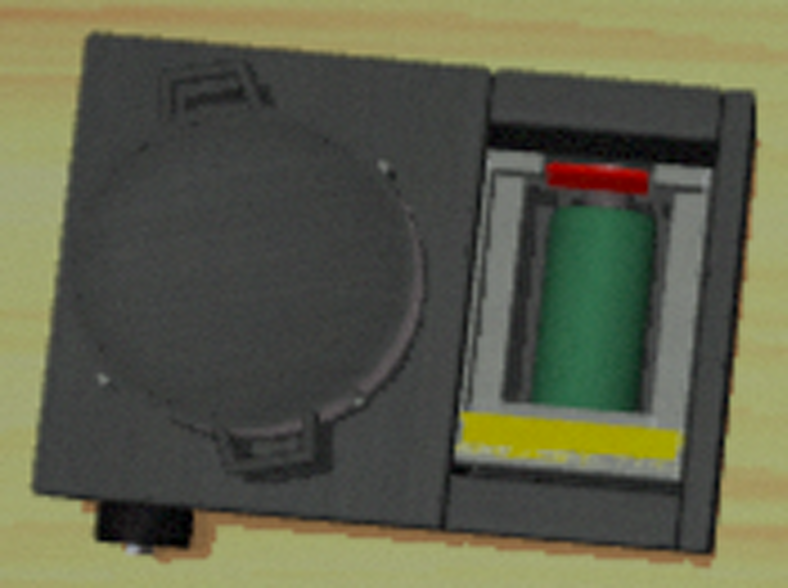

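View pics/c3.png

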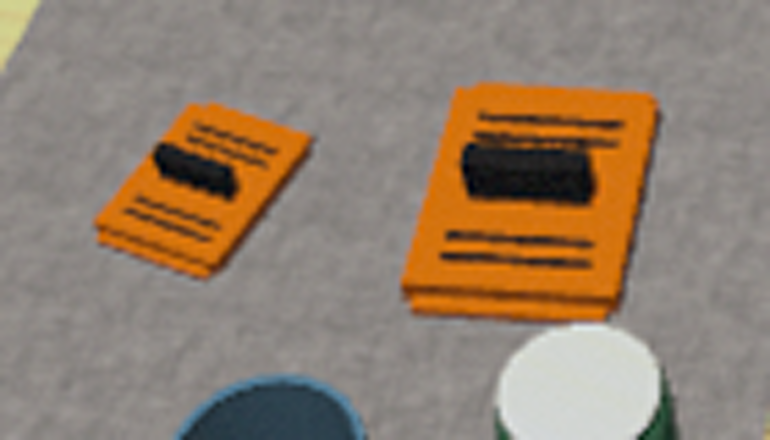

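```bash
python3 - <<'E'
import cv2
im=cv2.imread('pics/scene0.png')
cv2.imwrite('pics/c4.png',cv2.resize(im[180:315,300:475],None,fx=4.5,fy=4.4,interpolation=cv2.INTER_CUBIC))
E
```

```text
(no output)
```

View pics/c4.png

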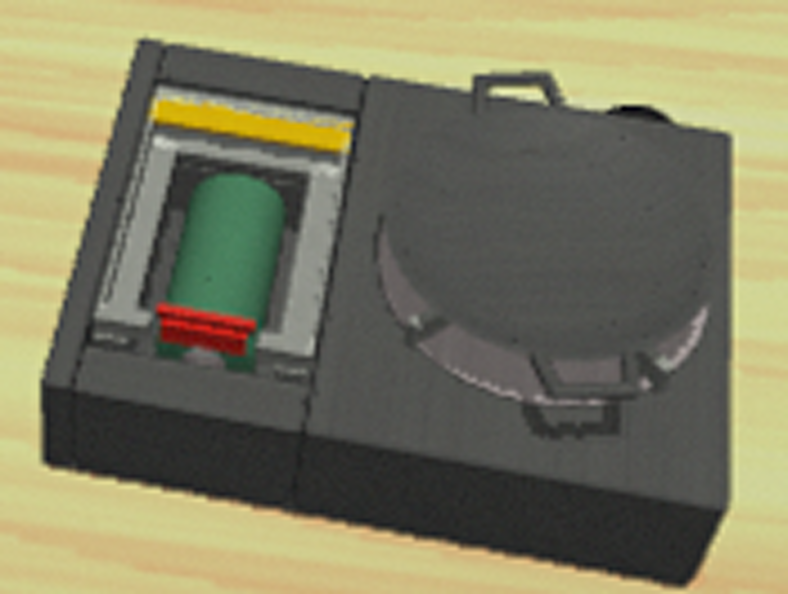

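```bash
python3 - <<'E'
from h import *
from scipy.optimize import least_squares
def W(p,L,z0):
    c,s=np.cos(p[2]),np.sin(p[2]); return [p[0]+c*L[0]-s*L[1],p[1]+s*L[0]+c*L[1],z0+L[2]]
def fit(obs,z0,p0):
    f=lambda p:np.concatenate([proj(n,W(p,L,z0))-uv for n,L,uv in obs])
    r=least_squares(f,p0,loss='soft_l1'); print(r.x.round(4)); print(r.fun.reshape(-1,2).round(2).tolist()); return r.x
T=lambda x,y:np.array([130+x/4.5,85+y/4.2]); S=lambda x,y:np.array([300+x/4.5,180+y/4.4]); C=lambda x,y:np.array([350+x/6,135+y/6])
st=[('top',(.125,.263,.014),T(88,33)),('top',(.125,-.074,.014),T(755,93)),('top',(-.125,-.074,.014),T(712,552)),('top',(-.125,.263,.014),T(35,492))]
ss=[('scene',(-.125,-.074,.014),S(140,40)),('scene',(.125,-.074,.014),S(42,380)),('scene',(.125,.263,.014),S(732,510)),('scene',(-.125,.263,.014),S(730,133))]
fit(st,.068,[.5,.1,0]);fit(ss,.068,[.5,.1,0]);p=fit(st+ss,.068,[.5,.1,0])
for n in ('top','scene'):
  for nm,L in dict(ledge=(-.065,0,.014),catchtop=(.066,0,.022),catchlow=(.060,0,.007)).items():
    print(n,nm,proj(n,W(p,L,.068)))
cv=[('top',L,C(*c)) for L,c in [((.057,.05,-.014),(88,105)),((.057,-.05,-.014),(335,93)),((-.063,-.05,-.014),(353,388)),((-.063,.05,-.014),(103,403)),((-.075,.044,-.023),(117,433)),((-.075,-.044,-.023),(337,423)),((.065,.045,-.022),(95,88)),((.065,-.045,-.022),(318,77))]]
q=fit(cv,.028,[.49,-.25,0])
print(proj('top',W(q,(0,0,.014),.028)), 'rib obs',C(227,235))
q2=fit([(n,(-L[0],L[1],L[2]) if 0 else L,u) for n,L,u in cv[:4]],.028,[.49,-.25,0])
E
```

```text
[ 0.5168  0.0503 -0.073 ]
[[-0.14, -0.47], [0.86, -0.73], [0.06, 0.35], [-0.67, 0.83]]
[ 0.5195  0.0549 -0.0726]
[[-0.42, -1.36], [-0.7, 0.57], [0.24, 0.31], [1.13, -0.71]]
[ 0.518   0.0525 -0.0733]
[[-1.07, -1.03], [-0.08, -1.26], [-0.92, -0.19], [-1.65, 0.25], [-1.24, -1.88], [-1.7, -0.14], [-1.0, -0.39], [0.13, -1.21]]
top ledge [256.82478196 186.45446134]
top catchtop [262.19265315 127.9256844 ]
top catchlow [262.49556917 131.81345086]
scene ledge [354.26059415 209.04052766]
scene catchtop [345.13903531 249.05774706]
scene catchlow [345.2531572  250.80871228]
[ 0.4915 -0.2443  0.0686]
[[-0.33, -0.24], [0.15, -0.25], [0.23, 0.62], [0.02, 0.22], [-0.0, 0.26], [-0.08, 0.08], [-0.02, -0.34], [0.03, -0.29]]
[388.56480125 173.79835881] rib obs [387.83333333 174.16666667]
[ 0.4917 -0.2443  0.0683]
[[-0.34, -0.33], [0.14, -0.33], [0.2, 0.54], [-0.01, 0.14]]
```

```bash
cat >> h.py <<'E'
from scipy.spatial.transform import Rotation as Ro
def pose():
    s=readout.get_state(); return np.array(s['eef_pos']),Ro.from_quat(s['tcp_rot']),s
def down(yaw,tilt=0.): # tool x along yaw, z down, then tilt about tool y (free end up +)
    c,s_=np.cos(yaw),np.sin(yaw)
    return Ro.from_matrix(np.array([[c,s_,0],[s_,-c,0],[0,0,-1.]]))*Ro.from_rotvec([0,tilt,0])
def rows(p,R,pt,Rt,n):
    rv=(R.inv()*Rt).as_rotvec()/n; d=(np.array(pt)-p)/n; out=[]
    for i in range(n):
        a=R.inv().apply(d)*1000
        out.append(' '.join(f'{v:.1f}' for v in a)+' '+' '.join(f'{v:.4f}' for v in rv)); R=R*Ro.from_rotvec(rv)
    print('; \n'.join(out))
E
python3 - <<'E'
from h import *
p,R,s=pose(); rows(p,R,[.4915,-.2443,.13],down(.0686),10)
E
```

```text
-32.3 -42.1 7.6 -0.0000 0.0000 -0.1405; 
-26.1 -46.2 7.6 -0.0000 0.0000 -0.1405; 
-19.4 -49.4 7.6 -0.0000 0.0000 -0.1405; 
-12.3 -51.6 7.6 -0.0000 0.0000 -0.1405; 
-4.9 -52.8 7.6 -0.0000 0.0000 -0.1405; 
2.5 -53.0 7.6 -0.0000 0.0000 -0.1405; 
9.9 -52.1 7.6 -0.0000 0.0000 -0.1405; 
17.1 -50.2 7.6 -0.0000 0.0000 -0.1405; 
24.0 -47.3 7.6 -0.0000 0.0000 -0.1405; 
30.4 -43.5 7.6 -0.0000 0.0000 -0.1405
```

```bash
python3 -m crank '-32.3 -42.1 7.6 0 0 -0.1405; -26.1 -46.2 7.6 0 0 -0.1405; -19.4 -49.4 7.6 0 0 -0.1405; -12.3 -51.6 7.6 0 0 -0.1405; -4.9 -52.8 7.6 0 0 -0.1405' 1 60; python3 -m crank '2.5 -53 7.6 0 0 -0.1405; 9.9 -52.1 7.6 0 0 -0.1405; 17.1 -50.2 7.6 0 0 -0.1405; 24 -47.3 7.6 0 0 -0.1405; 30.4 -43.5 7.6 0 0 -0.1405'; python3 -m crank '0 0 0 0 0 0;0 0 0 0 0 0'
python3 - <<'E'
from h import *
p,R,s=pose(); print(p,R.as_quat(),s['contact_force'])
im=optics.read_camera('wrist'); cv2.imwrite('pics/w1.png',im[:,:,::-1])
E
```

```text
time: 1.78
eef_pos: [0.325, -0.4491, 0.1677]
tcp_rot: [0.951, -0.309, 0.0, 0.0]
contact_force: [0.4, -0.2, -0.3]
opening: 1.001
time: 2.4
eef_pos: [0.4922, -0.243, 0.1299]
tcp_rot: [0.999, 0.037, 0.0, 0.0]
contact_force: [0.3, 0.3, 0.4]
opening: 1.002
time: 2.65
eef_pos: [0.4911, -0.2445, 0.1299]
tcp_rot: [0.999, 0.035, -0.0, 0.0]
contact_force: [-0.2, -0.8, 0.3]
opening: 1.001
[ 0.49110204 -0.24447814  0.1299062 ] [ 9.99403243e-01  3.45409112e-02 -2.91385176e-05  2.88062922e-04] [-0.16942923 -0.76942459  0.33412589]
```

View pics/w1.png

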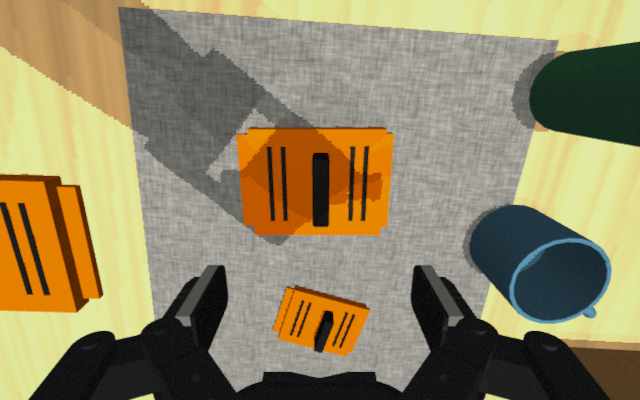

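```bash
cat >> h.py <<'E'
def wproj(P,p,R):
    c=optics.calibration('wrist'); T=np.linalg.inv(c['tool_from_camera']); t=R.inv().apply(np.array(P)-p)
    q=c['mtx']@(T[:3,:3]@t+T[:3,3]); return q[:2]/q[2]
def wunproj(uv,z,p,R):
    c=optics.calibration('wrist'); M=c['tool_from_camera']
    d=R.apply(M[:3,:3]@np.linalg.inv(c['mtx'])@np.array([uv[0],uv[1],1.])); o=p+R.apply(M[:3,3])
    return o+d*(z-o[2])/d[2]
def W(p,L,z0):
    c,s=np.cos(p[2]),np.sin(p[2]); return np.array([p[0]+c*L[0]-s*L[1],p[1]+s*L[0]+c*L[1],z0+L[2]])
E
python3 - <<'E'
from h import *
from scipy.optimize import least_squares
p,R,s=pose()
print(wproj(p,p,R))
im=cv2.imread('pics/w1.png')
q=[.4915,-.2443,.0686]
obs=[((.057,.05,-.014),None),((.057,-.05,-.014),None),((-.063,-.05,-.014),None),((-.063,.05,-.014),None),((-.075,.044,-.023),0),((.065,.045,-.022),0),((.065,-.045,-.022),0),((0,.03,.014),0),((0,-.03,.014),0)]
for L,_ in obs: print(L,wproj(W(q,L,.028),p,R).round(1))
cv2.imwrite('pics/w1c.png',cv2.resize(im[110:250,220:410],None,fx=4,fy=4,interpolation=cv2.INTER_CUBIC))
E
```

```text
[318.77598793 243.89407374]
(0.057, 0.05, -0.014) [386.  129.2]
(0.057, -0.05, -0.014) [378.9 235. ]
(-0.063, -0.05, -0.014) [254. 235.]
(-0.063, 0.05, -0.014) [246.3 129.2]
(-0.075, 0.044, -0.023) [235.5 134.8]
(0.065, 0.045, -0.022) [392.9 133.8]
(0.065, -0.045, -0.022) [386.  226.9]
(0, 0.03, 0.014) [319.7 159. ]
(0, -0.03, 0.014) [319.6 227.9]
```

View pics/w1c.png

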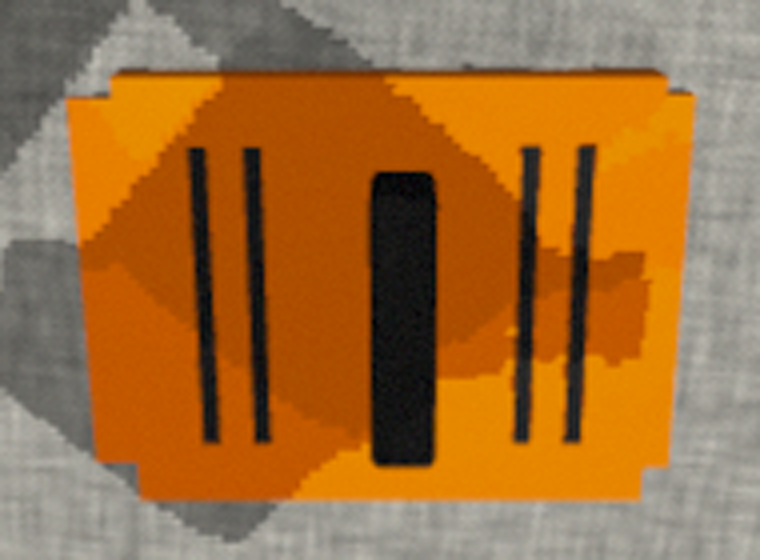

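```bash
python3 -m crank '0.5 0 28 0 0 0;0 0 28 0 0 0;0 0 28 0 0 0;0 0 20 0 0 0;0 0 8 0 0 0' 1 60; python3 -m crank '0 0 0 0 0 0;0 0 0 0 0 0;0 0 0 0 0 0;0 0 0 0 0 0;0 0 0 0 0 0' -1 60;python3 -m crank '0 0 0 0 0 0;0 0 0 0 0 0'
python3 - <<'E'
from h import *
im=optics.read_camera('wrist'); cv2.imwrite('pics/w2.png',im[:,:,::-1])
E
```

```text
time: 3.32
eef_pos: [0.4903, -0.2452, 0.0167]
tcp_rot: [0.999, 0.033, -0.001, -0.001]
contact_force: [0.2, -0.9, 0.4]
opening: 0.999
time: 3.95
eef_pos: [0.4917, -0.2443, 0.018]
tcp_rot: [0.999, 0.035, 0.0, 0.0]
contact_force: [0.5, 0.1, -0.0]
opening: 0.001
time: 4.2
eef_pos: [0.4916, -0.2442, 0.0177]
tcp_rot: [0.999, 0.035, 0.0, -0.0]
contact_force: [-0.1, 0.4, -0.8]
opening: 0.002
```

View pics/w2.png

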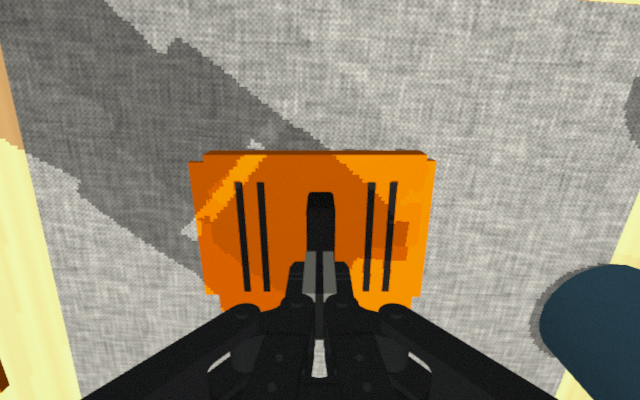

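```bash
python3 - <<'E'
from h import *
im=cv2.imread('pics/w2.png'); p,R,s=pose()
cv2.imwrite('pics/w2c.png',cv2.resize(im[140:390,220:420],None,fx=4,fy=2.4,interpolation=cv2.INTER_CUBIC)[:600])
q=[.492,-.2443,.0686]
for L in [(0.007,.03,.014),(-.007,.03,.014),(-.007,-.03,.014),(.007,-.03,.014),(0,.03,-.014),(-.063,.05,-.014),(.057,.05,-.014)]: print(L,wproj(W(q,L,.028),p,R).round(1))
print(s['qpos'],s['opening'])
E
```

```text
(0.007, 0.03, 0.014) [334.5 210.4]
(-0.007, 0.03, 0.014) [304.9 210.4]
(-0.007, -0.03, 0.014) [306.4 315.4]
(0.007, -0.03, 0.014) [332.6 315.4]
(0, 0.03, -0.014) [319.6 192.3]
(-0.063, 0.05, -0.014) [201.8 156.5]
(0.057, 0.05, -0.014) [426.4 156.8]
[-6.45985086e-01  2.47270742e-01  2.00636662e+00 -3.13783399e-05
  8.88064773e-01 -7.15048950e-01] -0.00011653441342639898
```

View pics/w2c.png

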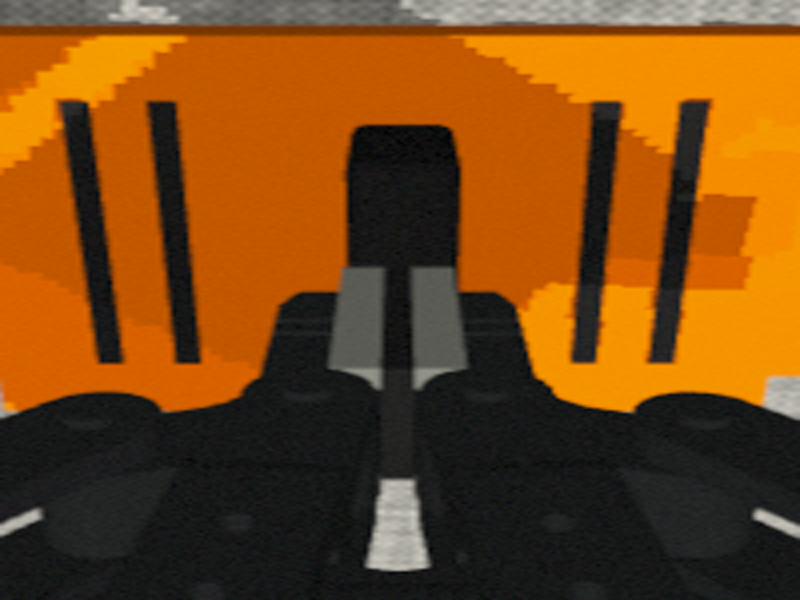

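```bash
python3 - <<'E'
from h import *
I=Ro.identity(); z=np.zeros(3)
for P in [(0,-.011,0),(0,-.011,-.02),(0,-.011,-.038),(0,.011,0),(0,.011,-.02),(0,.011,-.04),(.011,-.011,0),(.007,-.011,-.019)]: print(P,wproj(P,z,I).round(1))
print(readout.get_state()['eef_pos'])
E
```

```text
(0, -0.011, 0) [318.8 226.3]
(0, -0.011, -0.02) [318.8 242.3]
(0, -0.011, -0.038) [318.7 260.2]
(0, 0.011, 0) [318.8 260.8]
(0, 0.011, -0.02) [318.7 280. ]
(0, 0.011, -0.04) [318.7 303.9]
(0.011, -0.011, 0) [338.3 226.3]
(0.007, -0.011, -0.019) [332.5 241.4]
[ 0.49155904 -0.24422827  0.01769733]
```

```bash
python3 -m crank '0 0 -10 0 0 0;0 0 -20 0 0 0;0 0 -20 0 0 0;0 0 0 0 0 0'
python3 - <<'E'
from h import *
im=optics.read_camera('wrist'); cv2.imwrite('pics/w3.png',im[:,:,::-1])
im=optics.read_camera('scene'); cv2.imwrite('pics/s3.png',cv2.resize(im[140:280,140:300,::-1],None,fx=5,fy=4))
E
```

```text
time: 4.75
eef_pos: [0.4931, -0.2454, 0.0703]
tcp_rot: [0.999, 0.034, 0.002, 0.002]
contact_force: [0.9, -0.7, -0.0]
opening: 0.002
```

View pics/w3.png

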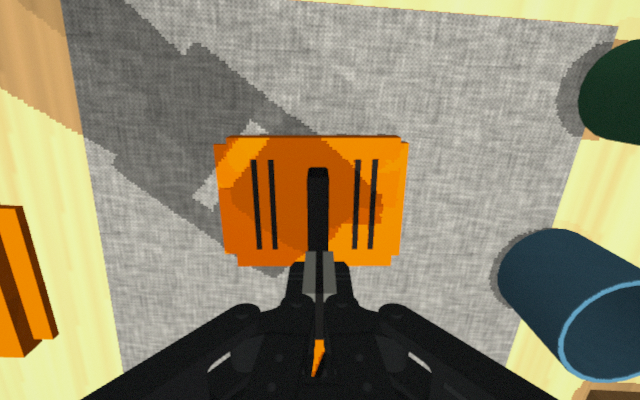

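View pics/s3.png

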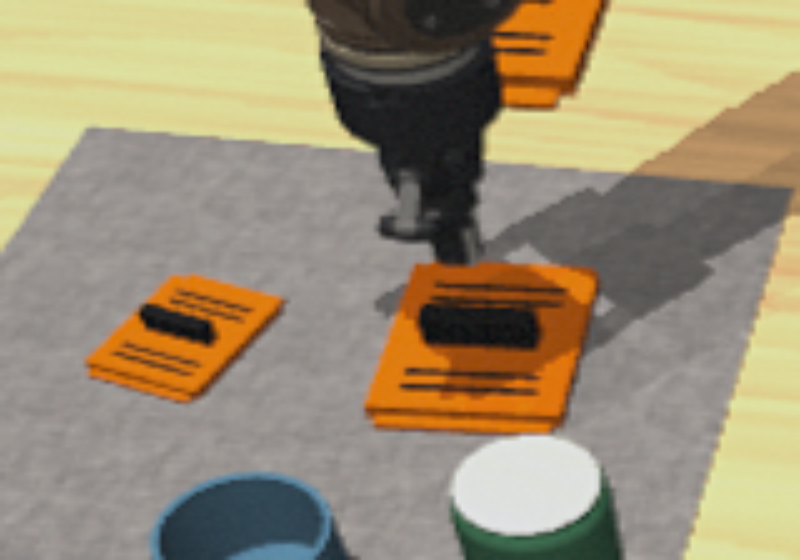

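```bash
python3 - <<'E'
from h import *
p,R,s=pose(); print(p,R.as_matrix().round(3))
for n in('scene','top'): print(n,proj(n,p),proj(n,p+[0,0,.06]),proj(n,[.492,-.244,.028]))
im=optics.read_camera('scene'); cv2.imwrite('pics/s4.png',im[:,:,::-1])
im=optics.read_camera('top'); cv2.imwrite('pics/t4.png',im[:,:,::-1])
E
```

```text
[ 0.49155397 -0.24424562  0.06779009] [[ 0.998  0.069  0.   ]
 [ 0.069 -0.998 -0.   ]
 [ 0.     0.    -1.   ]]
scene [232.82606909 210.53817273] [229.4784662  194.29831093] [234.94942678 220.7554858 ]
top [390.44977555 172.63296101] [395.26119083 169.79085759] [387.42787289 174.16712235]
```

View pics/s4.png

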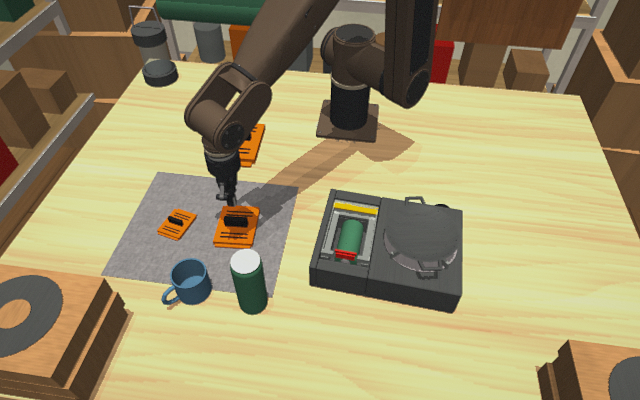

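View pics/t4.png

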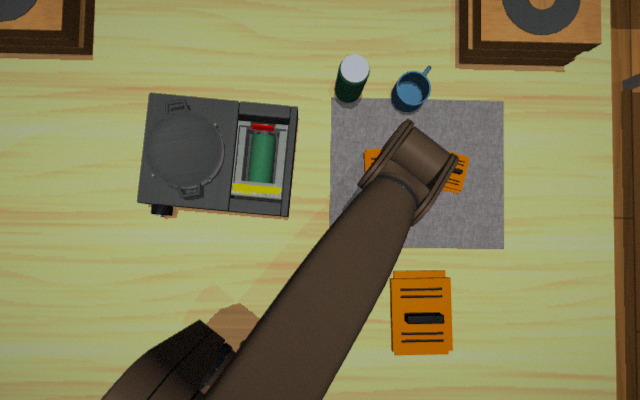

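```bash
python3 -m crank '0 0 24 0 0 0;0 0 22 0 0 0;0 0 2 0 0 0;0 0 0 0 0 0'; for i in 1; do python3 -m crank '0 0 1 0 0 0;0 0 1 0 0 0';python3 -m crank '0 0 1 0 0 0;0 0 0 0 0 0';python3 -m crank '0 0 1 0 0 0;0 0 0 0 0 0'; done
```

```text
time: 5.45
eef_pos: [0.4915, -0.2442, 0.0196]
tcp_rot: [0.999, 0.034, -0.0, -0.0]
contact_force: [0.5, 0.3, 0.1]
opening: 0.002
time: 5.7
eef_pos: [0.492, -0.2446, 0.0184]
tcp_rot: [0.999, 0.035, 0.0, 0.0]
contact_force: [0.4, 0.5, 0.9]
opening: -0.001
time: 5.95
eef_pos: [0.4916, -0.2443, 0.0168]
tcp_rot: [0.999, 0.034, 0.0, 0.0]
contact_force: [-0.3, -0.9, 0.5]
opening: 0.0
time: 6.2
eef_pos: [0.4917, -0.2443, 0.0165]
tcp_rot: [0.999, 0.035, -0.0, -0.0]
contact_force: [-1.6, 1.5, 6.2]
opening: 0.003
```

```bash
python3 -m crank '0 0 -15 0 0 0;0 0 -15 0 0 0;0 0 0 0 0 0;0 0 0 0 0 0;0 0 0 0 0 0' 1 60; python3 -m crank '0 0 15 0 0 0;0 0 20 0 0 0;0 0 10 0 0 0;0 0 5 0 0 0;0 0 3 0 0 0'; python3 -m crank '0 0 0 0 0 0;0 0 0 0 0 0;0 0 0 0 0 0;0 0 0 0 0 0;0 0 0 0 0 0' -1 60
```

```text
time: 6.82
eef_pos: [0.4912, -0.244, 0.0452]
tcp_rot: [0.999, 0.035, -0.0, -0.0]
contact_force: [0.5, 0.6, 0.3]
opening: 0.998
time: 7.45
eef_pos: [0.4917, -0.2444, -0.0075]
tcp_rot: [0.999, 0.034, 0.0, 0.0]
contact_force: [-0.7, -0.1, 0.4]
opening: 1.001
time: 8.07
eef_pos: [0.492, -0.2446, -0.0068]
tcp_rot: [0.999, 0.034, 0.0, 0.0]
contact_force: [-0.1, 0.5, 1.9]
opening: 0.147
```

```bash
cat >> h.py <<'E'
BAY=[.518,.0525,-.073]; LIP=np.array([-.075,0,-.0068])
def tcp_for_lip(bx,by,bz,tilt,yaw=None):
    R=down(BAY[2] if yaw is None else yaw,tilt); return W(BAY,(bx,by,bz),.068)-R.apply(LIP),R
def lip_now():
    p,R,s=pose(); w=p+R.apply(LIP); c,sn=np.cos(BAY[2]),np.sin(BAY[2]); d=w-[BAY[0],BAY[1],.068]
    ax=R.apply([1,0,0]); return np.array([c*d[0]+sn*d[1],-sn*d[0]+c*d[1],d[2]]),np.arcsin(ax[2]),np.arctan2(ax[1],ax[0])-BAY[2],s
E
python3 -m crank '0 0 -10 0 0 0;0 0 -30 0 0 0;0 0 -40 0 0 0;0 0 -40 0 0 0;0 0 0 0 0 0' -1 80
python3 - <<'E'
from h import *
p,R,s=pose(); print(p,s['contact_force'],s['wrist_torque'],s['opening'])
im=optics.read_camera('wrist'); cv2.imwrite('pics/w5.png',im[:,:,::-1])
pt,Rt=tcp_for_lip(-.055,0,.045,.30); print(pt)
rows(p,R,pt,Rt,8)
E
```

```text
time: 8.7
eef_pos: [0.4938, -0.2458, 0.1169]
tcp_rot: [0.999, 0.035, 0.003, 0.003]
contact_force: [0.6, 0.2, -2.4]
opening: 0.142
[ 0.4938055  -0.24582926  0.11689421] [ 0.61082713  0.24673393 -2.44538897] [-0.04855418 -0.03321748  0.01148783] 0.14218920769173063
[0.53661008 0.05113905 0.12866773]
7.9 -36.7 -1.6 -0.0020 0.0366 0.0177; 
7.3 -36.8 -1.4 -0.0020 0.0366 0.0177; 
6.7 -36.9 -1.2 -0.0020 0.0366 0.0177; 
6.1 -37.0 -1.1 -0.0020 0.0366 0.0177; 
5.5 -37.1 -0.9 -0.0020 0.0366 0.0177; 
4.9 -37.2 -0.8 -0.0020 0.0366 0.0177; 
4.2 -37.3 -0.7 -0.0020 0.0366 0.0177; 
3.6 -37.4 -0.7 -0.0020 0.0366 0.0177
```

View pics/w5.png

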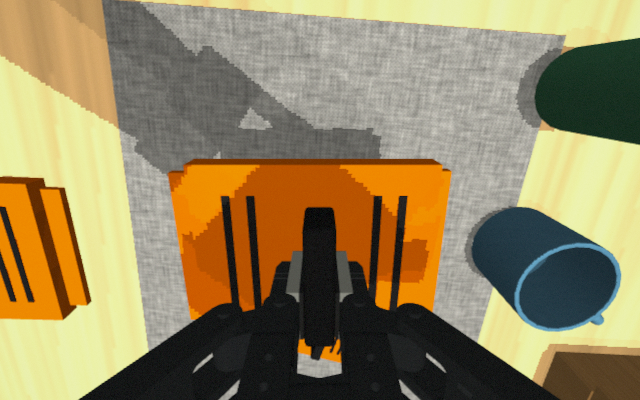

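```bash
python3 -m crank '7.9 -36.7 -4 0 0 0.0177;7.3 -36.8 -4 0 0.0366 0.0177;6.7 -36.9 -4 0 0.0366 0.0177;6.1 -37 -2 0 0.0366 0.0177;5.5 -37 -1 0 0.0366 0.0177'; python3 -m crank '5 -37 0 0 0.05 0.0177;4.5 -37 0 0 0.05 0.0177;4 -36 0 0 0.05 0.0177;0 0 0 0 0 0;0 0 0 0 0 0'
python3 - <<'E'
from h import *
I=Ro.identity();z=np.zeros(3)
for P in [(-.063,-.05,-.0208),(.057,-.05,-.0208),(.065,-.045,-.0128),(-.075,-.044,-.0118)]: print(P,wproj(P,z,I).round(1))
l,t,y,s=lip_now(); print(l.round(4),t,y,s['contact_force'],s['qpos'].round(2),s['time'])
im=optics.read_camera('wrist'); cv2.imwrite('pics/w6.png',im[:,:,::-1])
im=optics.read_camera('scene'); cv2.imwrite('pics/s6.png',cv2.resize(im[120:320,280:490,::-1],None,fx=3.5,fy=3))
E
```

```text
time: 9.38
eef_pos: [0.5166, -0.0571, 0.1265]
tcp_rot: [0.997, -0.01, 0.071, -0.003]
contact_force: [0.7, -0.1, -1.9]
opening: 0.148
time: 10.0
eef_pos: [0.5344, 0.0505, 0.1308]
tcp_rot: [0.989, -0.036, 0.146, -0.003]
contact_force: [-0.6, 0.0, -0.9]
opening: 0.142
(-0.063, -0.05, -0.0208) [182.8 167.1]
(0.057, -0.05, -0.0208) [442.  167.3]
(0.065, -0.045, -0.0128) [451.2 173.5]
(-0.075, -0.044, -0.0118) [167.4 174.7]
[-0.0572 -0.0007  0.0477] 0.2920478116928781 -0.0025342504401912047 [-0.62047147  0.01105993 -0.85891921] [-0.11 -0.11  2.17  0.04  0.79 -0.06] 10.0
```

View pics/w6.png

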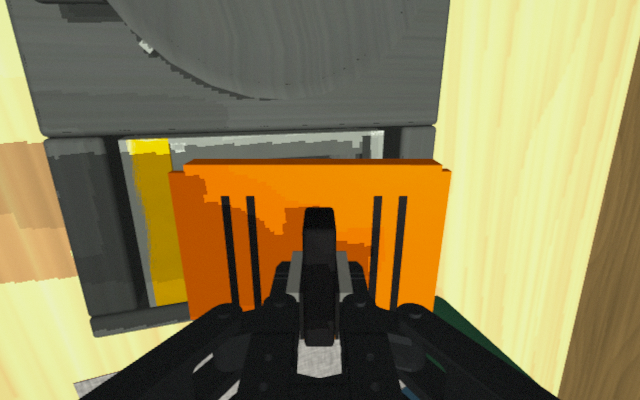

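View pics/s6.png

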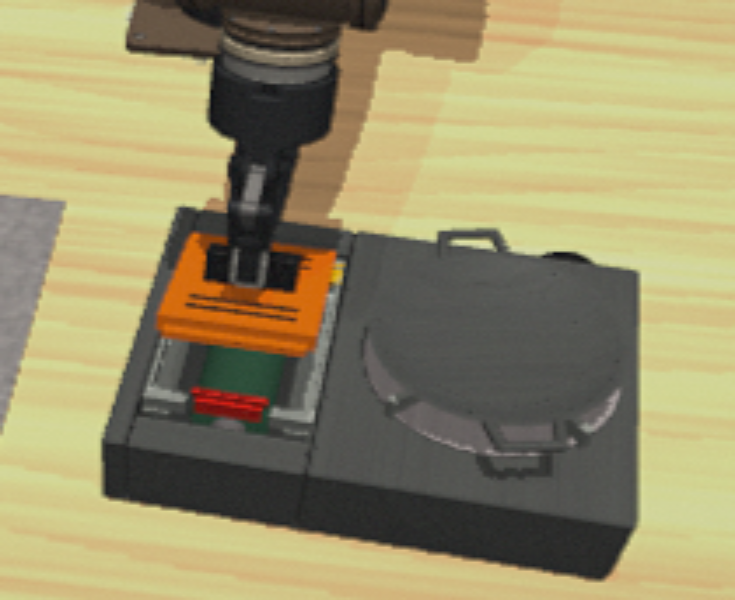

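```bash
cat >> h.py <<'E'
def overlay(im,pr,dz=0,dx=0):
    def ln(a,b,col):
        u,v=pr(W(BAY,a,.068)),pr(W(BAY,b,.068)); cv2.line(im,tuple(int(round(k*16)) for k in u),tuple(int(round(k*16)) for k in v),col,1,cv2.LINE_AA,4)
    for y in(-.074,.263): ln((-.125,y,.014),(.125,y,.014),(255,0,255))
    for x in(-.125,.125): ln((x,-.074,.014),(x,.263,.014),(255,0,255))
    for y in(-.053,.053): ln((-.065+dx,y,.014+dz),(.066+dx,y,.014+dz),(0,255,0))
    ln((-.065+dx,-.053,.014+dz),(-.065+dx,.053,.014+dz),(255,0,0)); ln((.060+dx,-.025,.007+dz),(.060+dx,.025,.007+dz),(255,255,0))
    ln((.066+dx,-.053,.014+dz),(.066+dx,.053,.014+dz),(0,0,255))
E
python3 - <<'E'
from h import *
p,R,s=pose()
im=cv2.imread('pics/w6.png'); overlay(im,lambda P:wproj(P,p,R)); cv2.imwrite('pics/o6.png',cv2.resize(im[60:350,0:480],None,fx=1.65,fy=1.65))
im=cv2.imread('pics/t4.png'); b=cv2.resize(im[85:225,130:305],None,fx=4,fy=4,interpolation=cv2.INTER_CUBIC); overlay(b,lambda P:(proj('top',P)-[130,85]+.5)*4-.5); cv2.imwrite('pics/o4.png',b)
E
```

```text
(no output)
```

View pics/o6.png

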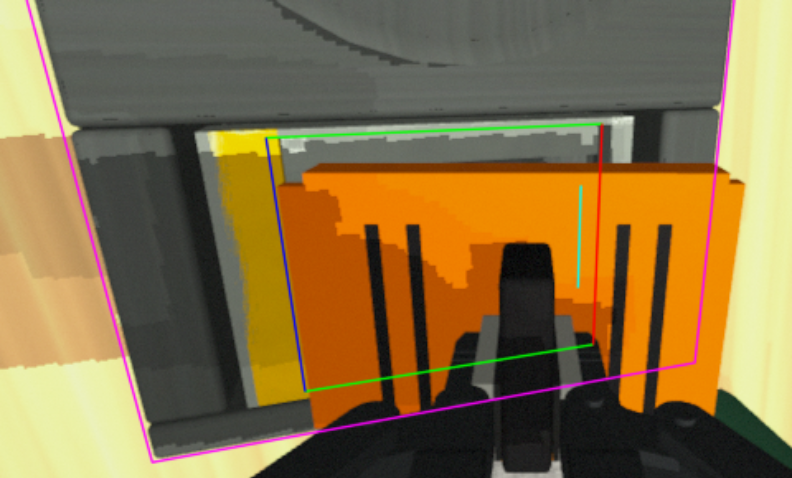

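View pics/o4.png

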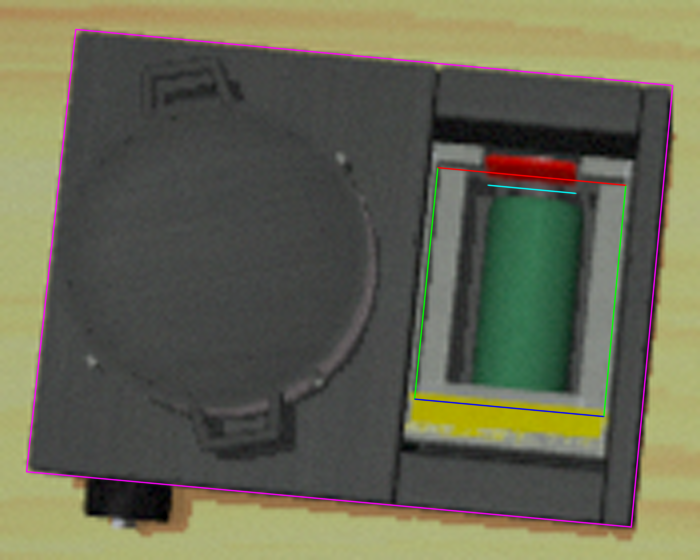

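```bash
python3 -m crank '6.7 0 2.1 0 0 0;-4.4 -0.5 14.3 0 0 0;-4.4 0 14.3 0 0 0;0 0 0 0 0 0;0 0 0 0 0 0'
python3 - <<'E'
from h import *
l,t,y,s=lip_now(); print(l.round(4),t,y,s['contact_force'],s['wrist_torque'],s['time'])
E
```

```text
time: 10.72
eef_pos: [0.5425, 0.0511, 0.1024]
tcp_rot: [0.988, -0.036, 0.147, -0.003]
contact_force: [0.5, 0.5, -1.0]
opening: 0.143
[-0.0492  0.0005  0.0191] 0.2952466707621439 -0.003144222581151948 [ 0.45987523  0.53047002 -1.00696515] [-0.02435942  0.16966904 -0.00108032] 10.725
```

```bash
for k in 1; do python3 -m crank '-0.6 0 1.9 0 0 0;-0.3 0 1 0 0 0;-0.3 0 1 0 0 0;-0.3 0 1 0 0 0' | sed -n '2p;4p'; python3 -m crank '-0.3 0 1 0 0 0;-0.3 0 1 0 0 0'| sed -n '2p;4p';  python3 -m crank '-0.3 0 1 0 0 0;-0.3 0 1 0 0 0'| sed -n '2p;4p'; done
```

```text
eef_pos: [0.5427, 0.0512, 0.0977]
contact_force: [0.4, -0.3, -0.9]
eef_pos: [0.5426, 0.0512, 0.0954]
contact_force: [-0.7, -0.2, -1.5]
eef_pos: [0.5427, 0.0513, 0.0933]
contact_force: [0.1, 0.7, -1.2]
```

```bash
python3 -m crank '-0.3 0 1 0 0 0;-0.3 0 1 0 0 0'| sed -n '2p;4p'; python3 -m crank '-0.3 0 1 0 0 0;0 0 0 0 0 0'| sed -n '2p;4p';python3 -m crank '-0.3 0 1 0 0 0;0 0 0 0 0 0'| sed -n '2p;4p'
```

```text
eef_pos: [0.5427, 0.0513, 0.0913]
contact_force: [0.2, 0.2, -1.7]
eef_pos: [0.5426, 0.0513, 0.0901]
contact_force: [-0.5, -0.8, -2.3]
eef_pos: [0.5426, 0.0513, 0.0891]
contact_force: [-0.6, -0.2, -1.8]
```

```bash
python3 -m crank '-0.3 0 1 0 0 0;0 0 0 0 0 0'| sed -n '2p;4p'; python3 -m crank '-0.3 0 1 0 0 0;0 0 0 0 0 0'| sed -n '2p;4p'
```

```text
eef_pos: [0.5426, 0.0514, 0.0881]
contact_force: [-0.2, 0.4, -2.6]
eef_pos: [0.5426, 0.0514, 0.087]
contact_force: [-0.0, 0.3, -1.3]
```

```bash
python3 -m crank '-0.3 0 1 0 0 0;0 0 0 0 0 0'| sed -n '2p;4p'; python3 -m crank '-0.3 0 1 0 0 0;0 0 0 0 0 0'| sed -n '2p;4p'
```

```text
eef_pos: [0.5426, 0.0514, 0.086]
contact_force: [-0.5, 0.3, -1.3]
eef_pos: [0.5426, 0.0514, 0.0849]
contact_force: [-0.4, 0.4, -2.4]
```

```bash
python3 -m crank '-0.3 0 1 0 0 0;0 0 0 0 0 0'| sed -n '2p;4p'; python3 -m crank '-0.3 0 1 0 0 0;0 0 0 0 0 0'| sed -n '2p;4p'
```

```text
eef_pos: [0.5426, 0.0514, 0.0839]
contact_force: [0.0, -0.1, -1.4]
eef_pos: [0.5428, 0.0514, 0.0832]
contact_force: [-1.3, 0.0, 1.3]
```

```bash
python3 -m crank '-0.3 0 1 0 0 0;0 0 0 0 0 0'| sed -n '2p;4p'; python3 -c "
from h import *
l,t,y,s=lip_now(); print(l.round(4),t,y,s['contact_force'],s['wrist_torque'],s['time'])"
```

```text
eef_pos: [0.543, 0.0513, 0.0824]
contact_force: [-2.1, 0.3, 3.2]
[-0.0487  0.0007 -0.0009] 0.29604994791663436 -0.002724741255853258 [-2.11162541  0.33369436  3.23409333] [-0.19438545  0.67534063 -0.0490741 ] 14.225
```

```bash
python3 -m crank '0.8 0 -2.5 0 0 0;-3 0 -0.9 0 0 0;-3 0 -0.9 0 0 0;0 0 0 0 0 0'; python3 -c "
from h import *
l,t,y,s=lip_now(); print(l.round(4),t,y,s['contact_force'],s['wrist_torque'],s['time'])"
```

```text
time: 14.72
eef_pos: [0.5359, 0.052, 0.0841]
tcp_rot: [0.988, -0.036, 0.147, -0.003]
contact_force: [0.6, -0.1, -1.5]
opening: 0.145
[-0.0558  0.0009  0.0008] 0.2949923099876767 -0.003222426211671167 [ 0.56879388 -0.14904725 -1.45692408] [-0.00325086  0.20487307  0.01680259] 14.725
```

Free at about 0.5–1 mm clearance. Now slide toward the ledge in small steps.

```bash
python3 -m crank '-1 0 -0.3 0 0 0;-1 0 -0.3 0 0 0;0 0 0 0 0 0'| sed -n '2p;4p'; python3 -m crank '-1 0 -0.3 0 0 0;-1 0 -0.3 0 0 0;0 0 0 0 0 0'| sed -n '2p;4p'
```

```text
eef_pos: [0.5344, 0.052, 0.0845]
contact_force: [0.2, -0.1, -1.5]
eef_pos: [0.5323, 0.0521, 0.0845]
contact_force: [0.1, 0.1, -1.9]
```

```bash
python3 -m crank '-1 0 -0.3 0 0 0;-1 0 -0.3 0 0 0;0 0 0 0 0 0'| sed -n '2p;4p'; python3 -m crank '-1 0 -0.3 0 0 0;-1 0 -0.3 0 0 0;0 0 0 0 0 0'| sed -n '2p;4p'
```

```text
eef_pos: [0.5302, 0.0523, 0.0845]
contact_force: [-0.9, -0.6, -1.8]
eef_pos: [0.5281, 0.0525, 0.0845]
contact_force: [0.4, -0.5, -2.1]
```

```bash
python3 -m crank '-1 0 -0.3 0 0 0;0 0 0 0 0 0'| sed -n '2p;4p'; python3 -m crank '-1 0 -0.3 0 0 0;0 0 0 0 0 0'| sed -n '2p;4p'
```

```text
eef_pos: [0.527, 0.0525, 0.0844]
contact_force: [-0.4, 0.1, -2.0]
eef_pos: [0.526, 0.0526, 0.0845]
contact_force: [-0.1, -0.1, -2.1]
```

```bash
python3 -m crank '-1 0 -0.3 0 0 0;0 0 0 0 0 0'| sed -n '2p;4p'; python3 -m crank '-1 0 -0.3 0 0 0;0 0 0 0 0 0'| sed -n '2p;4p'
```

```text
eef_pos: [0.525, 0.0527, 0.0845]
contact_force: [0.1, -0.6, -2.1]
eef_pos: [0.5239, 0.0528, 0.0844]
contact_force: [0.2, -0.0, -1.0]
```

```bash
python3 -m crank '-1 0 -0.3 0 0 0;0 0 0 0 0 0'| sed -n '2p;4p'; python3 -c "
from h import *
l,t,y,s=lip_now(); print(l.round(4),t,y,s['contact_force'],s['wrist_torque'],s['time'])"
```

```text
eef_pos: [0.5229, 0.0528, 0.0844]
contact_force: [-0.0, 1.1, -2.5]
[-0.0689  0.0008  0.0011] 0.2955896519660145 -0.003097097777542579 [-0.03721968  1.13490683 -2.52240384] [ 0.01814267  0.23889527 -0.0247667 ] 17.475
```

```bash
python3 -m crank '-1 0 -0.3 0 0 0;0 0 0 0 0 0'| sed -n '2p;4p'; python3 - <<'E'
from h import *
im=optics.read_camera('wrist'); cv2.imwrite('pics/w7.png',cv2.resize(im[60:330,40:340,::-1],None,fx=2.6,fy=2.2))
E
```

```text
eef_pos: [0.5218, 0.0529, 0.0844]
contact_force: [-0.6, 0.3, -2.1]
```

View pics/w7.png

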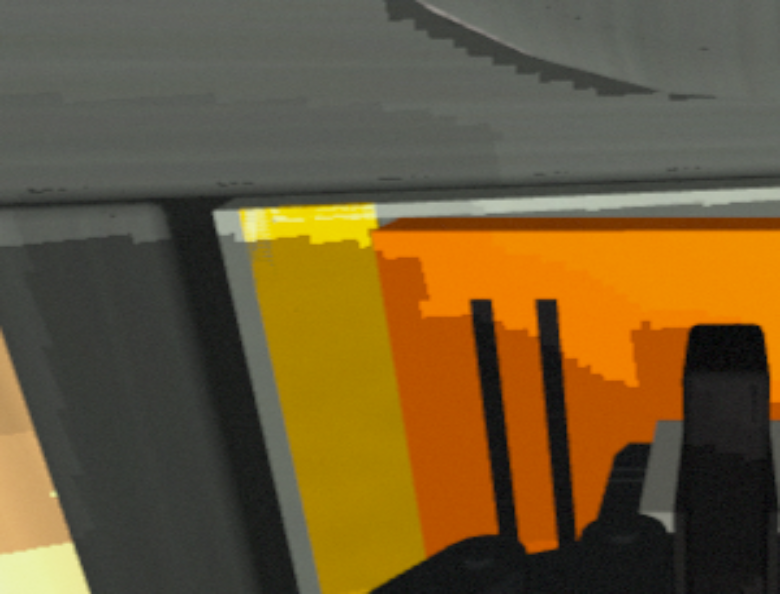

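```bash
python3 -m crank '-1 0 -0.3 0 0 0;0 0 0 0 0 0'| sed -n '2p;4p'; python3 -m crank '-0.5 0 -0.15 0 0 0;0 0 0 0 0 0'| sed -n '2p;4p'
```

```text
eef_pos: [0.5209, 0.053, 0.0845]
contact_force: [0.1, 0.7, -1.8]
eef_pos: [0.5206, 0.053, 0.0846]
contact_force: [0.5, 0.0, -2.2]
```

```bash
python3 -m crank '-0.7 0 -0.2 0 0 0;0 0 0 0 0 0'| sed -n '2p;4p'; python3 -m crank '-0.7 0 -0.2 0 0 0;0 0 0 0 0 0'| sed -n '2p;4p'
```

```text
eef_pos: [0.5203, 0.0529, 0.0848]
contact_force: [1.8, 0.0, -3.2]
eef_pos: [0.5198, 0.0529, 0.0849]
contact_force: [4.6, 0.5, -3.8]
```

```bash
python3 -m crank '1.2 0 0.4 0 0 0;0 0 0 0 0 0'| sed -n '2p;4p'; python3 - <<'E'
from h import *
l,t,y,s=lip_now(); print(l.round(4),t,y,s['contact_force'],s['time'])
p,R,s=pose(); pt,Rt=tcp_for_lip(-.0716,.0005,.0010,.15,BAY[2]); print(pt); rows(p,R,pt,Rt,3)
R2=Rt;p2=pt; pt,Rt=tcp_for_lip(-.0722,.0005,.0010,.115); print(pt); rows(p2,R2,pt,Rt,2)
E
```

```text
eef_pos: [0.5201, 0.053, 0.0844]
contact_force: [2.4, 0.5, -1.0]
[-0.0717  0.0008  0.0011] 0.29503027394058573 -0.003000497723324197 [ 2.42624879  0.45814169 -1.00070945] 19.025
[0.52160096 0.052738   0.07348422]
-0.6 0.1 3.6 -0.0056 -0.0484 -0.0006; 
-0.4 0.1 3.7 -0.0056 -0.0484 -0.0006; 
-0.2 0.1 3.7 -0.0056 -0.0484 -0.0006
[0.52111314 0.05277367 0.07085092]
-0.4 -0.0 1.3 -0.0000 -0.0175 -0.0000; 
-0.4 -0.0 1.3 -0.0000 -0.0175 -0.0000
```

```bash
python3 -m crank '0.2 0.1 3.7 -0.0056 -0.048 0; -0.4 0.1 3.7 -0.0056 -0.048 0; -0.2 0.1 3.7 -0.0056 -0.048 0;0 0 0 0 0 0'| sed -n '2p;4p'; python3 - <<'E'
from h import *
l,t,y,s=lip_now(); print(l.round(4),t,y,s['contact_force'],s['wrist_torque'],s['time'],(pose()[1].inv()*down(BAY[2],t)).as_rotvec())
E
```

```text
eef_pos: [0.5218, 0.0529, 0.0729]
contact_force: [-0.8, -0.8, -1.6]
[-0.0714  0.0008  0.0005] 0.14878858231720346 -0.0016965649057639892 [-0.75695927 -0.76616473 -1.60567483] [ 0.01719697  0.12310458 -0.00951364] 19.525 [-4.22986283e-04 -5.65832759e-07 -1.67782012e-03]
```

Free, lip in place, tilt 0.149. Continue to about 0.115.

```bash
python3 -m crank '-0.5 0 1.1 0 -0.0175 0;-0.4 0 1.3 0 -0.0175 0;0 0 0 0 0 0'; python3 - <<'E'
from h import *
l,t,y,s=lip_now(); print(l.round(4),t,y,s['contact_force'],s['wrist_torque'],s['time'])
im=optics.read_camera('scene'); cv2.imwrite('pics/s8.png',cv2.resize(im[160:300,290:430,::-1],None,fx=4.2,fy=4.2))
im=optics.read_camera('wrist'); cv2.imwrite('pics/w8.png',im[:,:,::-1])
E
```

```text
time: 19.9
eef_pos: [0.5215, 0.0528, 0.0708]
tcp_rot: [0.998, -0.037, 0.058, 0.002]
contact_force: [-0.3, 0.5, -0.6]
opening: 0.141
[-0.0718  0.0007  0.001 ] 0.11525918488608392 -0.0018382104927719412 [-0.27437302  0.50175703 -0.60838631] [ 0.02897271  0.20465699 -0.02781428] 19.9
```

View pics/s8.png

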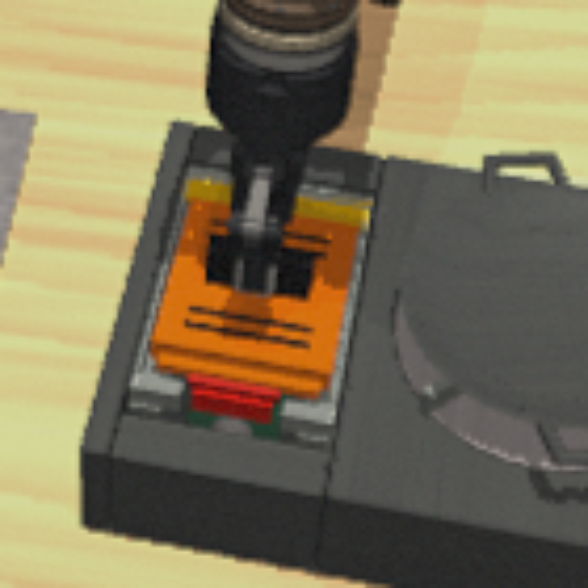

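View pics/w8.png

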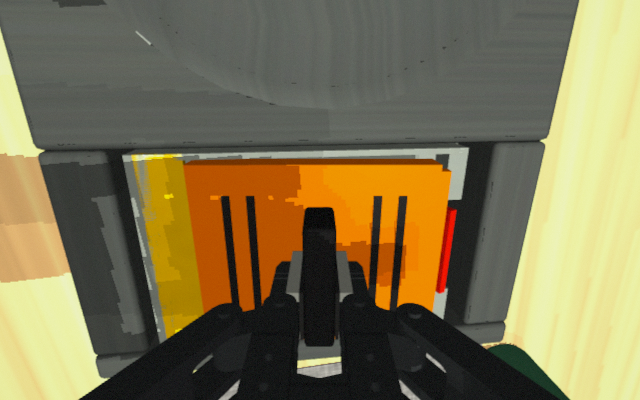

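```bash
python3 -m crank '-0.1 0 0.75 0 -0.01 0;0 0 0 0 0 0'| sed -n '2,4p'; python3 -m crank '-0.05 0 0.4 0 -0.005 0;0 0 0 0 0 0'| sed -n '2,4p';python3 -m crank '-0.05 0 0.4 0 -0.005 0;0 0 0 0 0 0'| sed -n '2,4p'; python3 - <<'E'
from h import *
l,t,y,s=lip_now(); print(l.round(4),t,y,s['contact_force'],s['wrist_torque'],s['time'])
E
```

```text
eef_pos: [0.5219, 0.0527, 0.0705]
tcp_rot: [0.998, -0.037, 0.053, 0.002]
contact_force: [-1.6, -0.2, 0.4]
eef_pos: [0.5222, 0.0527, 0.0703]
tcp_rot: [0.998, -0.037, 0.051, 0.002]
contact_force: [-2.1, 1.3, 0.9]
eef_pos: [0.522, 0.0527, 0.0696]
tcp_rot: [0.998, -0.037, 0.048, 0.002]
contact_force: [-2.6, 0.9, 1.1]
[-0.0713  0.0006  0.0011] 0.09683508705728013 -0.0017956831823972147 [-2.5661618   0.87672319  1.09655643] [ 0.10273826  0.13181994 -0.01992707] 20.75
```

```bash
for i in 1; do python3 -m crank '-0.05 0 0.38 0 -0.005 0;0 0 0 0 0 0'| sed -n '2,4p';python3 -m crank '-0.05 0 0.38 0 -0.005 0;0 0 0 0 0 0'| sed -n '2,4p'; done
```

```text
eef_pos: [0.5219, 0.0527, 0.0691]
tcp_rot: [0.998, -0.037, 0.046, 0.001]
contact_force: [-2.3, 0.7, 1.8]
eef_pos: [0.5218, 0.0527, 0.0687]
tcp_rot: [0.998, -0.037, 0.043, 0.001]
contact_force: [-2.5, -0.0, 1.8]
```

```bash
for i in 1; do python3 -m crank '-0.05 0 0.38 0 -0.005 0;0 0 0 0 0 0'| sed -n '2,4p';python3 -m crank '-0.05 0 0.38 0 -0.005 0;0 0 0 0 0 0'| sed -n '2,4p'; done;  python3 - <<'E'
from h import *
l,t,y,s=lip_now(); print(l.round(4),t,y,s['contact_force'],s['wrist_torque'],s['time'])
E
```

```text
eef_pos: [0.5219, 0.0527, 0.0683]
tcp_rot: [0.998, -0.037, 0.041, 0.001]
contact_force: [-2.9, 0.4, 1.4]
eef_pos: [0.5219, 0.0527, 0.068]
tcp_rot: [0.999, -0.037, 0.038, 0.001]
contact_force: [-3.3, 0.4, 2.0]
[-0.0715  0.0006  0.001 ] 0.07653376682080845 -0.001761260872571127 [-3.29710384  0.42138684  1.98895897] [0.03143862 0.29220852 0.00441236] 21.75
```

```bash
for i in 1 ; do python3 -m crank '-0.05 0 0.76 0 -0.01 0;0 0 0 0 0 0'| sed -n '2,4p';python3 -m crank '-0.05 0 0.76 0 -0.01 0;0 0 0 0 0 0'| sed -n '2,4p'; done
```

```text
eef_pos: [0.5219, 0.0527, 0.0672]
tcp_rot: [0.999, -0.037, 0.033, 0.001]
contact_force: [-2.6, 0.4, 2.4]
eef_pos: [0.522, 0.0527, 0.0665]
tcp_rot: [0.999, -0.037, 0.028, 0.001]
contact_force: [-2.0, 0.4, 3.1]
```

```bash
for i in 1; do python3 -m crank '-0.05 0 0.38 0 -0.005 0;0 0 0 0 0 0'| sed -n '2,4p';python3 -m crank '-0.05 0 0.38 0 -0.005 0;0 0 0 0 0 0'| sed -n '2,4p'; done;  python3 - <<'E'
from h import *
l,t,y,s=lip_now(); print(l.round(4),t,y,s['contact_force'],s['wrist_torque'],s['time'])
E
```

```text
eef_pos: [0.5219, 0.0527, 0.0662]
tcp_rot: [0.999, -0.037, 0.026, 0.001]
contact_force: [-3.8, 0.5, 2.8]
eef_pos: [0.5219, 0.0527, 0.0658]
tcp_rot: [0.999, -0.037, 0.023, 0.001]
contact_force: [-3.9, 0.9, 2.9]
[-0.0714  0.0006  0.0011] 0.04669749090225528 -0.0017832267739259777 [-3.89748758  0.92488168  2.93566639] [ 0.04133563  0.3336059  -0.01356959] 22.75
```

```bash
python3 -m crank '-0.7 0 0 0 0 0;-0.6 0 0 0 0 0;0 0 0 0 0 0'| sed -n '2,4p';python3 -m crank '-0.05 0 0.38 0 -0.005 0;0 0 0 0 0 0'| sed -n '2,4p'; python3 - <<'E'
from h import *
l,t,y,s=lip_now(); print(l.round(4),t,y,s['contact_force'],s['wrist_torque'],s['time'])
E
```

```text
eef_pos: [0.5206, 0.0528, 0.0656]
tcp_rot: [0.999, -0.037, 0.024, 0.001]
contact_force: [-2.3, -0.4, 2.7]
eef_pos: [0.5199, 0.0529, 0.0646]
tcp_rot: [0.999, -0.037, 0.02, 0.001]
contact_force: [-1.4, -0.7, 0.9]
[-0.0734  0.0006  0.0004] 0.04009246659460591 -0.0017711211681343542 [-1.41371356 -0.68347837  0.91562027] [0.09261013 0.27503711 0.04452173] 23.375
```

```bash
python3 -m crank '0 0 0.45 0 -0.006 0;0 0 0 0 0 0'| sed -n '2,4p';python3 -m crank '0 0 0.38 0 -0.005 0;0 0 0 0 0 0'| sed -n '2,4p'; python3 - <<'E'
from h import *
l,t,y,s=lip_now(); print(l.round(4),t,y,s['contact_force'],s['wrist_torque'],s['time'])
E
```

```text
eef_pos: [0.52, 0.0529, 0.0642]
tcp_rot: [0.999, -0.037, 0.017, 0.0]
contact_force: [-2.2, 0.1, 0.3]
eef_pos: [0.5201, 0.0529, 0.064]
tcp_rot: [0.999, -0.037, 0.015, 0.0]
contact_force: [-3.2, 0.4, -0.8]
[-0.0731  0.0006  0.0006] 0.029415637093836985 -0.0017785491493878813 [-3.18361564  0.37306287 -0.78541759] [0.03077429 0.40428911 0.02253006] 23.875
```

```bash
python3 -m crank '0 0 0.38 0 -0.005 0;0 0 0 0 0 0'| sed -n '2,4p';python3 -m crank '0 0 0.38 0 -0.005 0;0 0 0 0 0 0'| sed -n '2,4p'; python3 - <<'E'
from h import *
l,t,y,s=lip_now(); print(l.round(4),t,y,s['contact_force'],s['wrist_torque'],s['time'])
im=optics.read_camera('wrist'); cv2.imwrite('pics/w9.png',im[:,:,::-1])
im=optics.read_camera('scene'); cv2.imwrite('pics/s9.png',cv2.resize(im[160:300,290:430,::-1],None,fx=4.2,fy=4.2))
E
```

```text
eef_pos: [0.5202, 0.0529, 0.0638]
tcp_rot: [0.999, -0.037, 0.012, 0.0]
contact_force: [-3.5, 0.0, -0.6]
eef_pos: [0.5205, 0.0528, 0.0636]
tcp_rot: [0.999, -0.037, 0.01, 0.0]
contact_force: [-2.7, 0.2, 0.5]
[-0.0727  0.0006  0.0009] 0.02030804878329706 -0.0017157711495067868 [-2.74054456  0.20895886  0.50776135] [0.03834105 0.49648469 0.03076757] 24.375
```

View pics/w9.png

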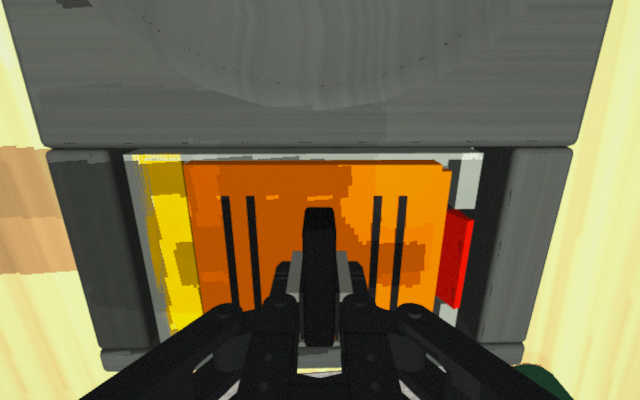

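View pics/s9.png

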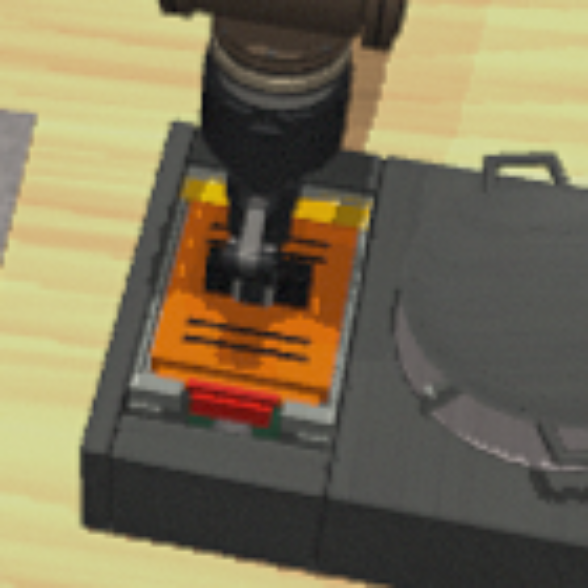

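```bash
python3 -m crank '0 0 0.38 0 -0.005 0;0 0 0 0 0 0'| sed -n '2,4p';python3 -m crank '0 0 0.38 0 -0.005 0;0 0 0 0 0 0'| sed -n '2,4p'; python3 - <<'E'
from h import *
l,t,y,s=lip_now(); print(l.round(4),t,y,s['contact_force'],s['wrist_torque'],s['time'])
E
```

```text
eef_pos: [0.5206, 0.0528, 0.0633]
tcp_rot: [0.999, -0.037, 0.008, 0.0]
contact_force: [-3.7, 0.8, 1.0]
eef_pos: [0.5206, 0.0528, 0.0629]
tcp_rot: [0.999, -0.037, 0.005, -0.0]
contact_force: [-4.3, 0.8, 0.2]
[-0.0725  0.0006  0.0009] 0.010585377746588562 -0.0017455165457696958 [-4.25036689  0.79608334  0.18605187] [0.02189123 0.48351342 0.04462293] 24.975
```

```bash
python3 -m crank '0 0 0.38 0 -0.005 0;0 0 0 0 0 0'| sed -n '2,4p';python3 -m crank '0 0 0.38 0 -0.005 0;0 0 0 0 0 0'| sed -n '2,4p'; python3 - <<'E'
from h import *
l,t,y,s=lip_now(); print(l.round(4),t,y,s['contact_force'],s['wrist_torque'],s['time'])
E
```

```text
eef_pos: [0.5206, 0.0528, 0.0625]
tcp_rot: [0.999, -0.037, 0.003, -0.0]
contact_force: [-2.8, 0.2, 1.1]
eef_pos: [0.5209, 0.0527, 0.0618]
tcp_rot: [0.999, -0.037, 0.001, -0.0]
contact_force: [-1.0, -0.3, -2.7]
[-0.0722  0.0006  0.0005] 0.00154867653075694 -0.0018770342911620386 [-0.99209674 -0.32088116 -2.67539201] [0.03831767 0.1880009  0.00650416] 25.475
```

```bash
python3 - <<'E'
from h import *
im=optics.read_camera('wrist'); cv2.imwrite('pics/w10.png',cv2.resize(im[130:350,100:500,::-1],None,fx=2,fy=2))
im=optics.read_camera('scene'); cv2.imwrite('pics/s10.png',cv2.resize(im[160:300,290:430,::-1],None,fx=4.2,fy=4.2))
E
```

```text
(no output)
```

View pics/w10.png

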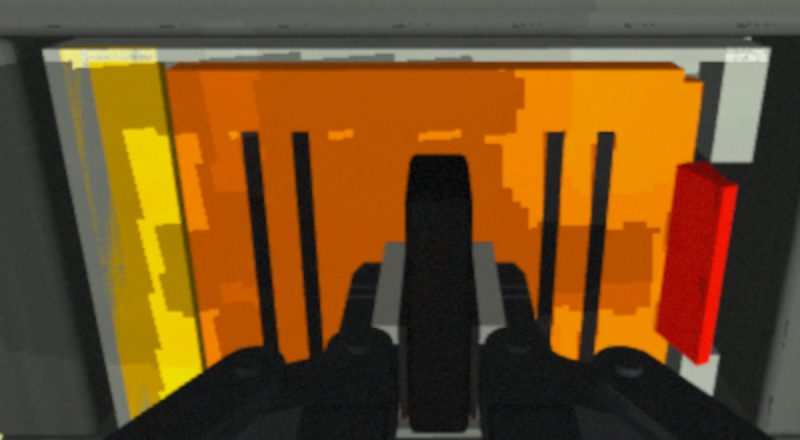

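View pics/s10.png

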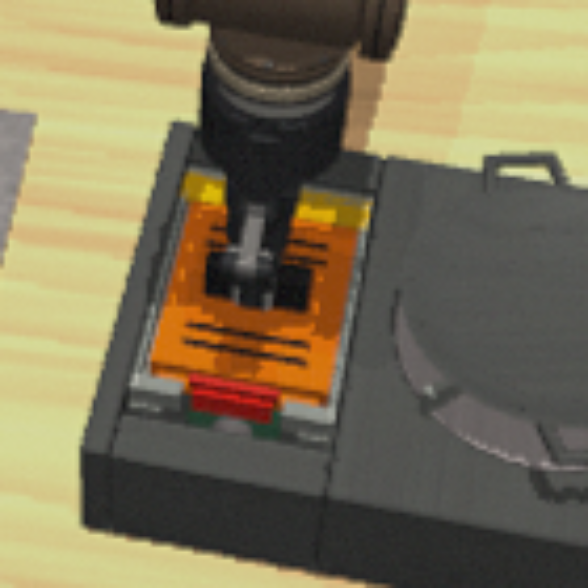

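```bash
python3 -m crank '0 0 0.4 0 0 0;0 0 0 0 0 0'| sed -n '2,4p'; python3 -m crank '0 0 0 0 0 0;0 0 0 0 0 0;0 0 0 0 0 0' -0.1 20; python3 -m crank '0 0 -10 0 0 0;0 0 -30 0 0 0;0 0 -40 0 0 0;0 0 -20 0 0 0;0 0 0 0 0 0'; python3 - <<'E'
from h import *
p,R,s=pose(); print(p,s['contact_force'],s['time'])
im=optics.read_camera('wrist'); cv2.imwrite('pics/w11.png',im[:,:,::-1])
im=optics.read_camera('scene'); cv2.imwrite('pics/s11.png',cv2.resize(im[160:300,290:430,::-1],None,fx=4.2,fy=4.2))
E
```

```text
eef_pos: [0.5209, 0.0528, 0.0619]
tcp_rot: [0.999, -0.037, 0.001, -0.0]
contact_force: [0.8, 0.2, -2.5]
time: 26.2
eef_pos: [0.5211, 0.0528, 0.0623]
tcp_rot: [0.999, -0.037, 0.001, -0.0]
contact_force: [-0.0, 0.0, 0.7]
opening: 0.454
time: 26.82
eef_pos: [0.5222, 0.0527, 0.1647]
tcp_rot: [0.999, -0.037, 0.003, -0.0]
contact_force: [0.0, 0.2, 0.4]
opening: 0.45
[0.52217052 0.05265744 0.16465646] [0.00315161 0.18439788 0.35374302] 26.825
```

View pics/w11.png

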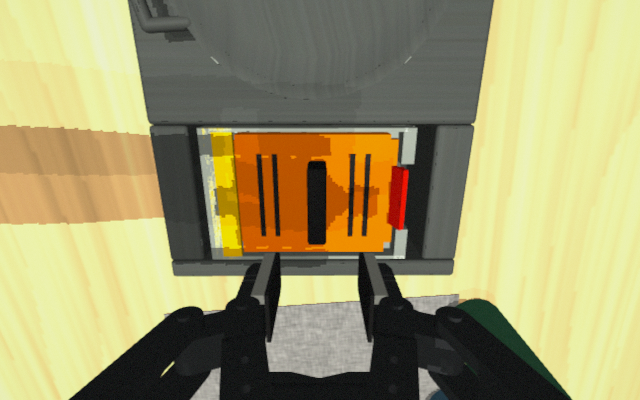

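View pics/s11.png

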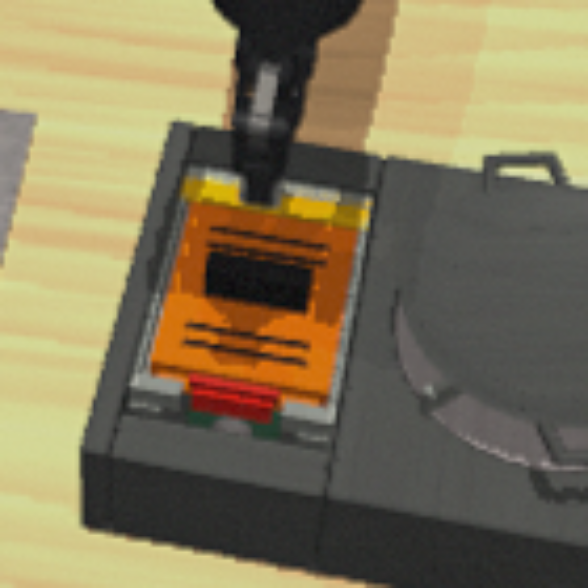

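```bash
python3 - <<'E'
from h import *
cv2.imwrite('pics/s12.png',optics.read_camera('scene')[:,:,::-1]);cv2.imwrite('pics/t12.png',optics.read_camera('top')[:,:,::-1])
for f in ('scene0','s12','top0','t12'):
    im=cv2.imread(f'pics/{f}.png').astype(int); m=(im[:,:,2]>110)&(im[:,:,1]<60)&(im[:,:,0]<60)
    m[:100]=0; m[280:]=0; m[:,:230]=0; m[:,400:]=0
    if 't' in f[0]: m[145:]=0
    q=np.argwhere(m); print(f,len(q),q.min(0) if len(q) else 0,q.max(0) if len(q) else 0,q.mean(0) if len(q) else 0)
p,R,s=pose()
im=cv2.imread('pics/scene0.png')[235:265,325:370]; im2=cv2.imread('pics/s12.png')[235:265,325:370]
cv2.imwrite('pics/cmp.png',cv2.resize(np.hstack([im,im2]),None,fx=8,fy=8,interpolation=cv2.INTER_NEAREST))
E
```

```text
scene0 176 [125 230] [259 356] [228.99431818 314.82954545]
s12 222 [140 230] [259 367] [234.46396396 326.95045045]
top0 68 [124 252] [129 273] [125.66176471 262.41176471]
t12 0 0 0 0
```

View pics/cmp.png

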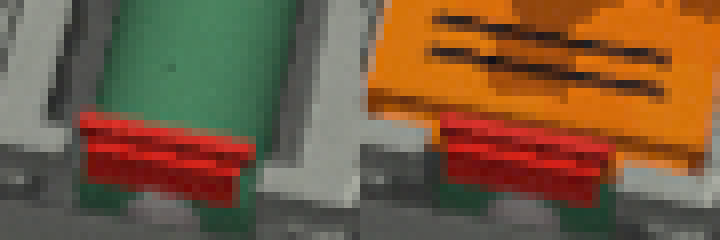

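```bash
python3 -m crank '0 0 0 0 0 0;0 0 0 0 0 0'; python3 -c "
from plant import ctrl; print(ctrl.sign_off())"
```

```text
time: 27.28
eef_pos: [0.5201, 0.0528, 0.1609]
tcp_rot: [0.999, -0.037, -0.0, -0.0]
contact_force: [0.2, 0.1, -0.7]
opening: 0.456
the job is handed in; nothing more can be done
None
```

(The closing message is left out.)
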